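# Collect the red bangles on the display bar

### The job

At the charity shop's sorting table, take the display bar by its dark wooden handle, thread its metal rod through both red bangles standing in their rack and lift them off together. Then hang the bar, with both red bangles still on it, back in its own two-forked stand and let go.

Things in the scene. Friction and masses are not known exactly. Their poses are not given: they have to be found in the camera images.
- bar_handle (a point): Centre of the bar's dark wood handle: 24 mm wide (own x), 50 long (y), 28 high (z). Bar 0.2 kg, straight, starts level in the stand. A 10 mm metal rod runs along own y through this centre: to -y its free tip is 165 mm away, with a stop collar (24 mm across) at 110 to 114 mm; to +y it ends 72 mm away. Bangles belong between handle (25 mm) and collar.
- stand_seat (a point): Where the handle's centre belongs in the fixed stand, 130 mm above the table; own y along the bar, z up, like the seated bar. Wooden base 100 x 235 mm, 12 high. Two steel V forks (8 mm thick, 45 mm wide at the mouth, arms 20 mm above the seated rod's axis) carry the rod: one 47 mm to +y of here, one 138 mm to -y, between collar and tip.
- red_a_center (a point): Centre of a red plastic ring: 82 mm outside, 62 mm hole, 10 mm thick, 30 g, axis = own y. It stands upright, centre 75 mm high, in a fixed wooden rack with red b 30 mm away on one level axis (a on the +y side). Rack cheeks, 80 mm high, leave a passage along the axis 60 mm wide, clear above 45 mm; rings lift straight up. A twin rack holds two unwanted blue ones.
- red_b_center (a point): Centre of the second red bangle, same as the first; the line from a to b is the axis of both holes. The space before and behind the rack along this axis is free for the bar.

How it is judged:
On the way:
1. both red bangles are threaded on the bar and lifted clear of the rack, away from the stand (y of red_a_center in the frame of bar_handle between -0.112 and -0.022 m and x of red_a_center in the frame of bar_handle between -0.034 and 0.034 m and z of red_a_center in the frame of bar_handle between -0.034 and 0.034 m and y of red_b_center in the frame of bar_handle between -0.112 and -0.022 m and x of red_b_center in the frame of bar_handle between -0.034 and 0.034 m and z of red_b_center in the frame of bar_handle between -0.034 and 0.034 m and height (world z) of each of red_a_center, red_b_center above 0.12 m and distance between bar_handle and stand_seat above 0.05 m), for 0.2 s.
At the end, for the whole second after the job is handed in: The bar lies in both forks of its stand: handle centre within 25 mm sideways and 10 mm in height of its seat, rod within 10 degrees of the stand's direction, at rest; both red bangles hang on the rod between handle and collar (y of red_a_center in the frame of bar_handle between -0.112 and -0.022 m and x of red_a_center in the frame of bar_handle between -0.034 and 0.034 m and z of red_a_center in the frame of bar_handle between -0.034 and 0.034 m and y of red_b_center in the frame of bar_handle between -0.112 and -0.022 m and x of red_b_center in the frame of bar_handle between -0.034 and 0.034 m and z of red_b_center in the frame of bar_handle between -0.034 and 0.034 m and horizontal distance between bar_handle and stand_seat below 0.025 m and z of bar_handle in the frame of stand_seat between -0.01 and 0.01 m and angle between the y axis of bar_handle and the y axis of stand_seat, either way round below 0.17 rad and height (world z) of each of red_a_center, red_b_center above 0.08 m and linear speed of bar below 0.03 m/s); the robot touches nothing.
It also fails if it takes over 54 s, if anything falls off the work surface, if the arm or the gripper's body presses on something with over 40 N, if the wrist force passes 120 N, or if a joint passes its speed limit or range.

### The arm

A 6-joint arm with a two-finger parallel gripper is mounted at the origin on the work surface. World frame = base frame: x ahead of the robot, y to its left, z up, the work surface at z = 0. Lengths are in m, angles in rad, forces in N, time in s.
With the tool pointing down it reaches from about 0.25 to 0.775 m from the base axis. Payload 4 kg.
Tool frame: the origin (TCP) lies at the centre of the arm's flange, where the gripper is bolted on; the fingertips stand 199 mm ahead of it and the grasp point (between the pads) lies 180 mm ahead of it; z points along the fingers, y is the line along which they close (so a half turn about z gives the same grasp; the last joint's range is limited). The gripper opens to 94 mm and grips with 3 to 60 N. Pads are 16 mm wide; open, the fingers measure 119 mm over their backs; the gripper's body (75 mm by 177 mm) begins 78 mm behind the grasp point.
Start: joints at [-1.313, 0.087, 1.371, -0, 1.684, -0.103], TCP at [0.194, -0.515, 0.405] pointing down, gripper open.
Joint ranges: [-3.1, 3.1], [-0.76, 2.03], [0.27, 2.55], [-1.08, 4.22], [0.17, 2.65], [-2.57, 2.57]. Speed limits (rad/s): [2.79, 2.79, 3.14, 3.14, 3.14, 3.14].

### API

Orientations are given as [roll, pitch, yaw] about the fixed x, y, z axes, in that order (R = Rz(yaw) Ry(pitch) Rx(roll)).
In Python, from bench import robot, eyes, models gives the robot as it stands.
- The arm moves only by the tool step_arm, never from a script. Its argument "commands" is a list that holds one entry, the list of rows, each a list of 7 numbers: the shift along the tool's x, y, z in mm, then the turn, a rotation vector about the tool's x, y, z in rad, then the finger opening in mm, from 0 to 94. In form: [[[tx, ty, tz, wx, wy, wz, gripper], ...]]. A call has 1 to 20 rows; each row shifts and turns the commanded pose from where the row before left it, along the tool's axes as they then stand; what a row does not reach is not made up. A row lasts 1/8 s, in which the tool goes at most 62.5 mm and 10.7 degrees, less where a joint would pass 70% of its speed; a pose out of reach is approached as far as the arm can. A call is refused whole if a number of a shift passes 62.5 or a number of a turn 0.188, either way. A call with a gripper value outside its range is refused whole. The fingers move at their own pace and stop on an object; the grip force is fixed at half the most. Time passes only in rows, so rows that do not move let the fingers close. It gives the time, the measured TCP pose, the force, the opening and the grip force at its end, in the units of the state.
- robot.get_obs(): the state, without advancing time (a new reading comes with each control period).
- eyes.snapshot(name): name is "side" or "top"; returns a dict with "color" (420x560x3 uint8, red, green, blue), "camera_matrix" (3x3 intrinsics, pixels), "D" ([k1, k2, p1, p2, k3] as OpenCV has them; the pictures are not rectified), "eye" and "rotation" of the camera in the world. Camera axes: x right, y up, looking along -z (the intrinsics and any distortion apply to the point x, -y, -z); pixel columns grow to the right and rows downward; lengths in m; the calibration is good to about 2 mm. A picture is of the moment at which its call begins. There is no depth.
- robot.close_job(): hands the job in; it is judged then, once.
Trained networks look in a picture, given as the dict that the camera call returned (one of the last four; its "shot" number tells which), for a name from the list of things; names that differ only in an ending like _2 or _b are one class to them, and where a whole thing is asked for, a point or a joint stands for the part that bears it (a point fixed in the world has none). Each returns a list of dicts, best first, with "confidence" (0 to 1); they miss things now and then, are a little off and sometimes report something else, mostly with a low value. They report only what shows in the picture. A call takes as long as a camera call.
- models.masks_of(picture, query): "mask" (420x560 bool, what is visible of it) and "xy" ([column, row] in pixels, amid what is visible of it).
- models.tip_of(picture, query): "xy" ([column, row] in pixels: a listed point, or the origin of a listed thing).
The state is a dict: "time": time; "joint_positions": joint angles; "qvel": joint speeds; "joint_torque": joint torques, N m; "tool_pos": TCP position; "ee_rot": TCP orientation; "wrist_force": force on the tool from outside, world axes, zero at the start; "wrist_torque": the same for the moment, N m; "width": finger opening in m; "finger_force": force on a finger pad.
Only numpy, scipy, OpenCV 4.12 (cv2) and the standard library are available. Lean on these libraries where they do the work, as an engineer would, in place of code of your own. Each camera call takes 0.05 s, during which the arm holds its last target. There are 200 camera calls.

## Working session

There is one attempt and no reset: what is moved stays moved. The work goes in short steps, Python scripts to look and compute and a tool call to move; the robot and the scene stay as the last step left them, time stands still between calls to the robot, and variables do not carry over. Pictures are saved under pics/ and viewed, at most 13 in all, crops included, and the job is handed in when it is done.

Besides the shell and the picture viewer there is one more tool, called after "Request:" as a command line: name --argument value ..., lists and objects as JSON in quotes. step_arm: Moves the arm, as the interface text tells. Its arguments: {"type":"object","properties":{"commands":{"type":"array"}},"required":["commands"]}

```bash
mkdir -p pics; cat > h.py <<'E'
import numpy as np, cv2
from bench import robot, eyes, models
from scipy.spatial.transform import Rotation as R
F=np.diag([1.,-1,-1])
def cam(p):
    Rw=np.array(p["rotation"]); 
    if Rw.shape!=(3,3): print("rot",Rw)
    return Rw,np.array(p["eye"]),np.array(p["camera_matrix"]),np.array(p["D"],float)
def ray(p,xy):
    Rw,e,K,D=cam(p)
    u=cv2.undistortPoints(np.array([[xy]],float),K,D)[0,0]
    d=Rw@F@np.array([u[0],u[1],1]); return e,d/np.linalg.norm(d)
def atz(p,xy,z):
    e,d=ray(p,xy); return e+d*(z-e[2])/d[2]
def tri(rs):
    A=0;b=0
    for e,d in rs:
        M=np.eye(3)-np.outer(d,d);A=A+M;b=b+M@e
    X=np.linalg.solve(A,b)
    return X,[np.linalg.norm((np.eye(3)-np.outer(d,d))@(X-e)) for e,d in rs]
def proj(p,X):
    Rw,e,K,D=cam(p)
    c=(np.atleast_2d(X)-e)@Rw@F
    return cv2.projectPoints(c,np.zeros(3),np.zeros(3),K,D)[0][:,0]
def save(p,n): cv2.imwrite("pics/"+n,p["color"][:,:,::-1])
E
python3 - <<'E'
from h import *
np.set_printoptions(precision=4,suppress=True)
o=robot.get_obs();print(o["tool_pos"],o["ee_rot"],o["time"])
ps=[]
for n in("top","side"):
    p=eyes.snapshot(n);ps.append(p);print(n,p["eye"],p["rotation"])
    for q in("bar_handle","stand_seat","red_a_center","red_b_center"):
        print(q,[(np.round(r["xy"],1).tolist(),round(r["confidence"],2)) for r in models.tip_of(p,q)])
cv2.imwrite("pics/a.png",cv2.vconcat([p["color"][:,:,::-1] for p in ps]) if 0 else ps[0]["color"][:,:,::-1])
save(ps[1],"b.png")
E
```

```text
[ 0.1941 -0.5145  0.4035] [-3.1394 -0.0002  0.3608] 0.0
top [0.482  0.0187 0.9852] [ 0.0648 -0.0135 -1.5961]
bar_handle [([141.5, 195.1], 0.65)]
stand_seat [([139.8, 194.7], 0.56)]
red_a_center [([386.6, 151.3], 0.83)]
red_b_center [([402.2, 149.8], 0.87)]
side [0.5068 0.7694 1.0217] [ 0.6924  0.0038 -3.091 ]
bar_handle [([268.1, 297.5], 0.74)]
stand_seat [([271.0, 301.4], 0.83)]
red_a_center [([252.0, 147.6], 0.48)]
red_b_center [([252.2, 138.8], 0.49)]
```

View pics/a.png

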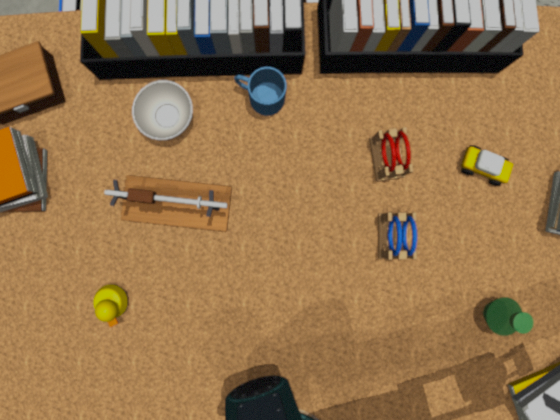

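View pics/b.png

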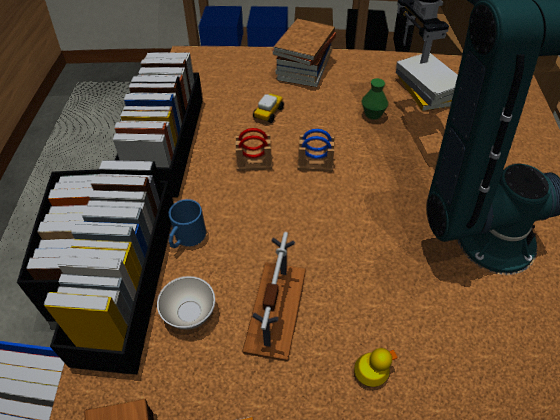

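The top view shows the bar from (106,193) to its tip at (227,205), with the handle at (141,196). The red rings are at about (387,152) and (402,150), and the free space lies to their left. In the side view, the handle is at (270,297) and the red rings are at about (252,143).

```bash
sed -i 's/Rw=np.array(p\["rotation"\]); /Rw=R.from_euler("xyz",p["rotation"]).as_matrix()/; /Rw.shape/d' h.py
python3 - <<'E'
from h import *
np.set_printoptions(precision=4,suppress=True)
t=eyes.snapshot("top");s=eyes.snapshot("side")
P={}
for q in("bar_handle","stand_seat","red_a_center","red_b_center"):
    a=models.tip_of(t,q);b=models.tip_of(s,q)
    if a and b:
        X,e=tri([ray(t,a[0]["xy"]),ray(s,b[0]["xy"])]);z=.075 if "red" in q else .13
        print(q,X,np.round(e,4),"top@z",atz(t,a[0]["xy"],z),"side@z",atz(s,b[0]["xy"],z))
for n,xy in(("end",(106,193)),("tip",(227,205))): print(n,atz(t,xy,.13))
rows=[]
for p,n in((t,"t"),(s,"s")):
    for q in("bar_handle","red_a_center"):
        for m in models.masks_of(p,q):
            ys,xs=np.where(m["mask"]);print(n,q,round(m["confidence"],2),np.round(m["xy"],1),xs.min(),xs.max(),ys.min(),ys.max(),m["mask"].sum())
            if n=="t" and q=="bar_handle":
                (vx,vy,x,y)=cv2.fitLine(np.c_[xs,ys].astype(np.float32),cv2.DIST_HUBER,0,.01,.01).ravel()
                print("line",vx,vy,x,y, atz(t,(x-40*vx,y-40*vy),.13)-atz(t,(x+40*vx,y+40*vy),.13))
c=t["color"];u=cv2.resize(c[100:270,360:440],None,fx=3.5,fy=3.5,interpolation=3)
v=cv2.resize(c[160:240,95:245],None,fx=3.4,fy=3.4,interpolation=3)
im=np.zeros((600,800,3),np.uint8);im[:595,:280]=u;im[:272,285:795]=v
w=cv2.resize(s["color"][110:180,220:350],None,fx=3.9,fy=3.9,interpolation=3);im[300:573,285:792]=w
cv2.imwrite("pics/c.png",im[:,:,::-1])
E
```

```text
bar_handle [0.5659 0.2679 0.1186] [0.0013 0.0013] top@z [0.5635 0.2646 0.13  ] side@z [0.5664 0.2742 0.13  ]
stand_seat [0.5656 0.2671 0.1336] [0.0024 0.0024] top@z [0.5684 0.2681 0.13  ] side@z [0.5634 0.2653 0.13  ]
red_a_center [ 0.6495 -0.231   0.0596] [0.0075 0.0075] top@z [ 0.6542 -0.2277  0.075 ] side@z [ 0.6398 -0.213   0.075 ]
red_b_center [ 0.6469 -0.2559  0.086 ] [0.0013 0.0013] top@z [ 0.6476 -0.2592  0.075 ] side@z [ 0.6499 -0.2683  0.075 ]
end [0.5728 0.333  0.13  ]
tip [0.5439 0.0997 0.13  ]
t bar_handle 0.74 [151.7 196.8] 104 226 188 208 952
line 0.9938344 0.110874966 162.77504 198.184 [0.0209 0.1533 0.    ]
t red_a_center 0.8 [384.1 149.1] 381 396 133 171 360
s bar_handle 0.89 [272.9 286. ] 261 287 231 329 768
s bar_handle 0.35 [277.7 316.1] 243 305 238 360 3663
s red_a_center 0.61 [256.3 140.5] 239 266 135 158 226
```

View pics/c.png

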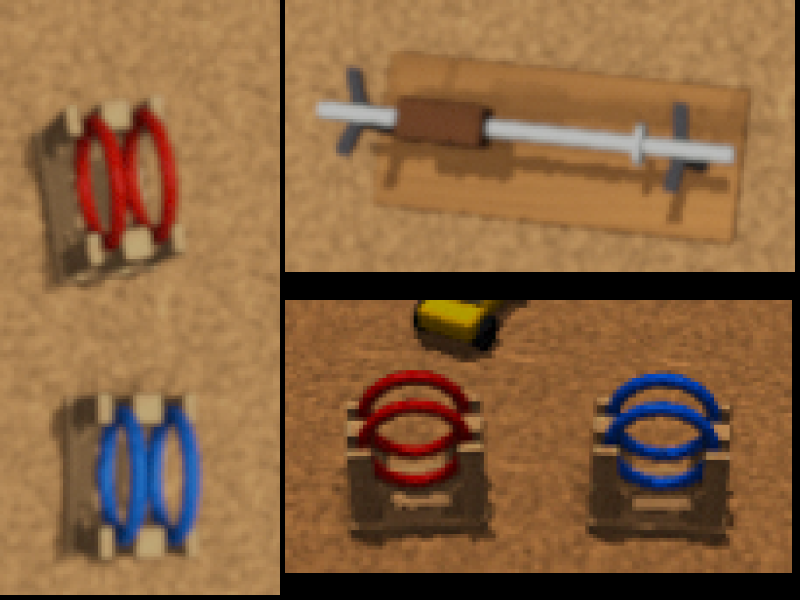

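The crop shows both red rings upright in the rack, with a on the left and b on the right, and the axis slightly turned. The bar is level across both forks. Next I fit the ring axis and the rod from colour in both views.

```bash
cat >> h.py <<'E'
from scipy.optimize import least_squares
from scipy.spatial import cKDTree
def redpix(p,box):
    h=cv2.cvtColor(p["color"],cv2.COLOR_RGB2HSV).astype(int);H,S,V=h[...,0],h[...,1],h[...,2]
    m=((H<5)|(H>174))&(S>190)&(V>70)
    ys,xs=np.where(m);k=(xs>box[0])&(xs<box[1])&(ys>box[2])&(ys<box[3]);return np.c_[xs,ys][k]
def frame(p):  # tool target (TCP) as current pose
    o=robot.get_obs();return np.array(o["tool_pos"]),R.from_euler("xyz",o["ee_rot"])
def togo(pos,yaw):
    p,r=frame(0);q=R.from_euler("xyz",[np.pi,0,yaw])
    print("shift in tool axes mm",np.round(r.inv().apply(np.array(pos)-p)*1e3,1),"turn",np.round((r.inv()*q).as_rotvec(),4),"pos",np.round(p,4),r.as_euler("xyz"))
E
python3 - <<'E'
from h import *
np.set_printoptions(precision=4,suppress=True)
t=eyes.snapshot("top");s=eyes.snapshot("side")
A=redpix(t,(370,420,120,185));B=redpix(s,(230,275,125,170));print(len(A),len(B))
th=np.linspace(0,2*np.pi,120)
def rings(x,y,yaw,z=.075):
    ax=np.array([-np.sin(yaw),np.cos(yaw),0]);rx=np.array([np.cos(yaw),np.sin(yaw),0]);c=np.array([x,y,z])
    return np.vstack([c+k*.015*ax+.036*(np.cos(th)[:,None]*rx+np.sin(th)[:,None]*[0,0,1]) for k in(1,-1)])
def f(v,w=(1,1)):
    X=rings(*v)
    return np.r_[w[0]*cKDTree(proj(t,X)).query(A)[0],w[1]*cKDTree(proj(s,X)).query(B)[0]]
for w in((1,1),(1,0),(0,1)):
    r=least_squares(f,[.65,-.243,.05],args=(w,),x_scale=[.01,.01,.1],diff_step=1e-3,loss="soft_l1");print(w,r.x,2*r.cost/len(r.fun))
r=least_squares(f,[.65,-.243,.05,.075],x_scale=[.01,.01,.1,.01],diff_step=1e-3,loss="soft_l1");print("z free",r.x,2*r.cost/len(r.fun))
print("side bar check", proj(s,[[.5728,.333,.13],[.5439,.0997,.13],[.565,.264,.13]]))
togo([.5645,.264,.13+.18+.1],1.44)
E
```

```text
458 231
(1, 1) [ 0.651  -0.2438  0.1175] 0.7070549920032732
(1, 0) [ 0.651  -0.2436  0.116 ] 0.550775621602293
(0, 1) [ 0.6507 -0.2445  0.1232] 0.14869238902571325
z free [ 0.6507 -0.2433  0.118   0.0762] 0.700872465502974
side bar check [[264.0568 327.3727]
 [285.0258 232.0013]
 [270.4546 296.6154]]
shift in tool axes mm [ 621.4 -597.7   -5.4] turn [ 0.0001  0.0001 -1.0792] pos [ 0.1942 -0.5146  0.4047] [3.1415 0.     0.3608]
```

Request:
step_arm --commands '[[[0, 0, 0, 0, 0, -0.18, 94], [0, 0, 0, 0, 0, -0.18, 94], [0, 0, 0, 0, 0, -0.18, 94], [0, 0, 0, 0, 0, -0.18, 94], [0, 0, 0, 0, 0, -0.18, 94], [0, 0, 0, 0, 0, -0.18, 94], [40, 13, 0, 0, 0, 0, 94], [50, 16, 0, 0, 0, 0, 94], [55, 18, 0, 0, 0, 0, 94], [55, 18, 0, 0, 0, 0, 94], [55, 18, 0, 0, 0, 0, 94], [55, 18, 0, 0, 0, 0, 94], [55, 18, 0, 0, 0, 0, 94], [55, 18, 0, 0, 0, 0, 94], [55, 18, 0, 0, 0, 0, 94], [55, 18, 0, 0, 0, 0, 94], [55, 18, 0, 0, 0, 0, 94], [55, 18, 0, 0, 0, 0, 94], [55, 18, 0, 0, 0, 0, 94], [55, 18, 0, 0, 0, 0, 94]]]'

```text
time: 3.8
tool_pos: [0.5348, 0.1993, 0.4048]
ee_rot: [3.141, 0.0, 1.441]
wrist_force: [1.0, -0.3, -0.1]
width: 0.0943
finger_force: 0.0
```

```bash
python3 - <<'E'
from h import *
togo([.5645,.264,.13+.18+.0],1.44)
E
```

```text
shift in tool axes mm [68.1 21.  94.8] turn [0.0007 0.0001 0.0011] pos [0.5348 0.1993 0.4048] [3.14085687e+00 1.32294178e-04 1.44107613e+00]
```

Request:
step_arm --commands '[[[34, 10.5, 0, 0, 0, 0, 94], [34, 10.5, 0, 0, 0, 0, 94], [0, 0, 0, 0, 0, 0, 94], [0, 0, 30, 0, 0, 0, 94], [0, 0, 30, 0, 0, 0, 94], [0, 0, 20, 0, 0, 0, 94], [0, 0, 14.8, 0, 0, 0, 94], [0, 0, 0, 0, 0, 0, 94], [0, 0, 0, 0, 0, 0, 60]]]'

```text
time: 4.92
tool_pos: [0.5642, 0.2618, 0.3111]
ee_rot: [3.14, -0.001, 1.441]
wrist_force: [0.8, -0.8, -0.6]
width: 0.0871
finger_force: 0.0
```

```bash
python3 - <<'E'
from h import *
togo([.5645,.264,.13+.18+.0],1.44)
s=eyes.snapshot("side");t=eyes.snapshot("top")
im=np.zeros((420,800,3),np.uint8)
im[:400,:400]=cv2.resize(s["color"][220:360,210:350],(400,400),interpolation=3)
im[:400,400:]=cv2.resize(t["color"][130:270,95:235],(400,400),interpolation=3)
cv2.imwrite("pics/d.png",im[:,:,::-1])
E
```

```text
shift in tool axes mm [2.2 0.  1.1] turn [ 0.0017 -0.0007  0.0006] pos [0.5642 0.2618 0.3111] [ 3.13985433e+00 -7.28890709e-04  1.44055104e+00]
```

View pics/d.png

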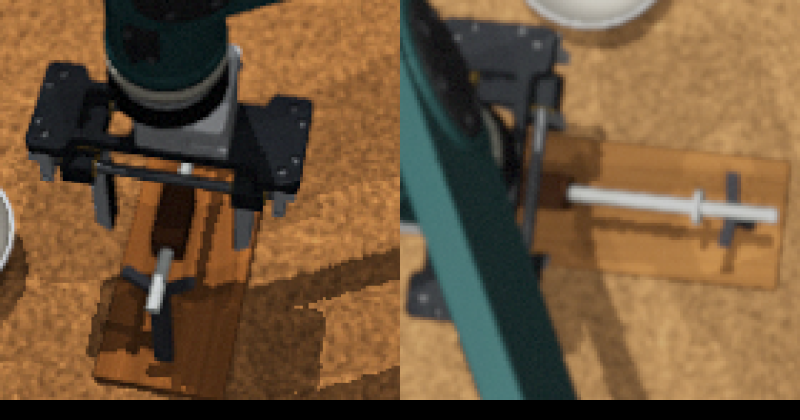

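The fingers straddle the dark handle, which sits centred between them at about (178,215) in the left crop. I close the gripper and lift.

Request:
step_arm --commands '[[[0, 0, 0, 0, 0, 0, 10], [0, 0, 0, 0, 0, 0, 10], [0, 0, 0, 0, 0, 0, 10], [0, 0, 0, 0, 0, 0, 10], [0, 0, 0, 0, 0, 0, 10], [0, 0, 0, 0, 0, 0, 10], [0, 0, 0, 0, 0, 0, 10], [0, 0, 0, 0, 0, 0, 10]]]'

```text
time: 6.02
tool_pos: [0.5642, 0.2619, 0.3099]
ee_rot: [3.141, -0.0, 1.441]
wrist_force: [1.7, 0.3, 0.2]
width: 0.0236
finger_force: 30.0
```

```bash
python3 - <<'E'
from h import *
o=robot.get_obs();print(o["tool_pos"],o["width"],o["finger_force"],o["wrist_force"],o["wrist_torque"])
E
```

```text
[0.56420627 0.2619421  0.3098881 ] 0.02361700267636341 29.997865855693817 [1.6972794  0.26698042 0.18468356] [-0.03944468 -0.46039074 -0.11310936]
```

Request:
step_arm --commands '[[[0, 0, -10, 0, 0, 0, 10], [0, 0, -20, 0, 0, 0, 10], [0, 0, -30, 0, 0, 0, 10], [0, 0, -30, 0, 0, 0, 10], [0, 0, 0, 0, 0, 0, 10]]]'

```text
time: 6.65
tool_pos: [0.5639, 0.2622, 0.4036]
ee_rot: [3.136, -0.003, 1.441]
wrist_force: [-0.0, 0.5, -2.2]
width: 0.0241
finger_force: 30.0
```

```bash
python3 - <<'E'
from h import *
np.set_printoptions(precision=4,suppress=True)
# target before threading: bar yaw .1175 (relative to seated -.13 => turn tool by +.2475), handle 0.215 m along axis from rack centre
o=robot.get_obs();print(o["wrist_force"],o["wrist_torque"],o["width"])
yaw=.1175;ax=np.array([-np.sin(yaw),np.cos(yaw),0])
togo(np.array([.651,-.2438,.40])+ax*.22,1.441+.2475)
s=eyes.snapshot("side");t=eyes.snapshot("top")
im=np.zeros((420,800,3),np.uint8)
im[:400,:400]=cv2.resize(s["color"][180:320,210:350],(400,400),interpolation=3)
im[:400,400:]=cv2.resize(t["color"][130:270,95:235],(400,400),interpolation=3)
cv2.imwrite("pics/e.png",im[:,:,::-1])
E
```

```text
[-0.0027  0.5383 -2.2168] [-0.0412 -0.0857  0.0241] 0.024093995146339833
shift in tool axes mm [-277.2   97.9    3.2] turn [ 0.0057 -0.0023 -0.2473] pos [0.5639 0.2622 0.4036] [ 3.1363 -0.003   1.4412]
```

View pics/e.png

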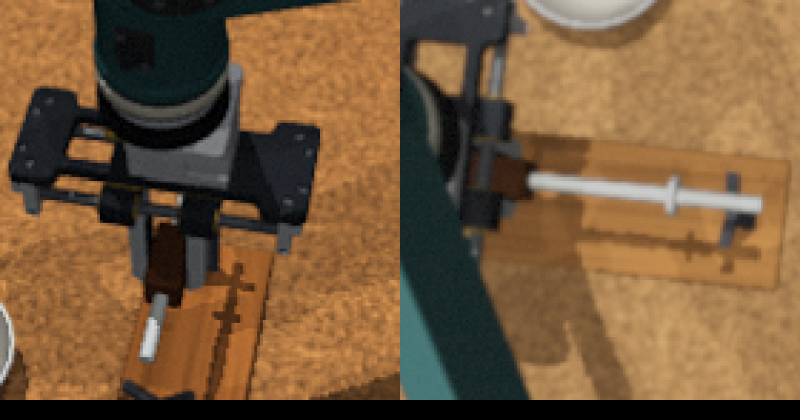

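The bar is held level and clear of the forks. The tip is near (762,204) in the right crop. I move it to the start of the threading line.

Request:
step_arm --commands '[[[-30, 10, 0, 0, 0, 0, 10], [-45, 16, 0, 0, 0, 0, 10], [-45, 16, 0, 0, 0, 0, 10], [-45, 16, 0, 0, 0, 0, 10], [-45, 16, 0, 0, 0, 0, 10], [-40, 14, 0, 0, 0, 0, 10], [-27, 10, 0, 0, 0, 0, 10], [0, 0, 0, 0, 0, -0.08, 10], [0, 0, 0, 0, 0, -0.08, 10], [0, 0, 0, 0, 0, -0.0875, 10], [0, 0, 0, 0, 0, 0, 10], [0, 0, 0, 0, 0, 0, 10]]]'

```text
time: 8.25
tool_pos: [0.6251, -0.0253, 0.3984]
ee_rot: [-3.139, -0.001, 1.687]
wrist_force: [-0.2, -0.5, -1.7]
width: 0.0242
finger_force: 30.0
```

```bash
python3 - <<'E'
from h import *
np.set_printoptions(precision=4,suppress=True)
yaw=.1175;ax=np.array([-np.sin(yaw),np.cos(yaw),0]);c=np.array([.651,-.2438,.075])
togo(c+ax*.22+[0,0,.18],1.6885)
s=eyes.snapshot("side");t=eyes.snapshot("top")
p,r=frame(0);M=r.as_matrix();g=p+.18*M[:,2];print("grasp",g)
tip=g-.165*M[:,0]+[0,0,0]; print("tip exp",tip,proj(t,tip),proj(s,tip),"handle",proj(t,g),proj(s,g))
a=proj(t,tip)[0].astype(int);b=proj(s,tip)[0].astype(int)
im=np.zeros((400,800,3),np.uint8)
print(a,b)
im[:,:400]=cv2.resize(s["color"][b[1]-70:b[1]+70,b[0]-70:b[0]+70],(400,400),interpolation=3)
im[:,400:]=cv2.resize(t["color"][a[1]-70:a[1]+70,a[0]-70:a[0]+70],(400,400),interpolation=3)
cv2.imwrite("pics/f.png",im[:,:,::-1])
E
```

```text
shift in tool axes mm [ -0.1   0.4 143.4] turn [-0.0024 -0.0006 -0.0013] pos [ 0.6251 -0.0253  0.3984] [-3.1392 -0.0006  1.6872]
grasp [ 0.625  -0.0253  0.2192]
tip exp [ 0.6442 -0.1892  0.2192] [[387.2943 140.0122]] [[250.1531 114.8066]] handle [[293.7761 152.7086]] [[251.5867 162.0949]]
[387 140] [250 114]
```

View pics/f.png

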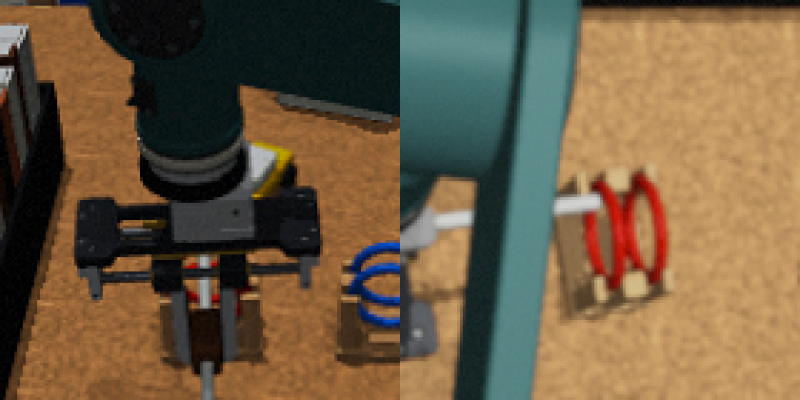

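The tip in the top view is at (387.7,141), against a predicted (387.3,140), so the sideways alignment is good. I descend in front of the rack.

Request:
step_arm --commands '[[[10, 0, 0, 0, 0, 0, 10], [0, 0, 20, 0, 0, 0, 10], [0, 0, 35, 0, 0, 0, 10], [0, 0, 35, 0, 0, 0, 10], [0, 0, 30, 0, 0, 0, 10], [0, 0, 21, 0, 0, 0, 10], [0, 0, 0, 0, 0, 0, 10], [0, 0, 0, 0, 0, 0, 10]]]'

```text
time: 9.35
tool_pos: [0.6244, -0.0151, 0.2602]
ee_rot: [3.14, 0.0, 1.689]
wrist_force: [-0.1, 0.4, -1.2]
width: 0.0238
finger_force: 30.0
```

```bash
python3 - <<'E'
from h import *
np.set_printoptions(precision=4,suppress=True)
yaw=.1175;ax=np.array([-np.sin(yaw),np.cos(yaw),0]);c=np.array([.651,-.2438,.075])
togo(c+ax*.06+[0,0,.18],1.6885)
s=eyes.snapshot("side");t=eyes.snapshot("top")
p,r=frame(0);M=r.as_matrix();g=p+.18*M[:,2];print("grasp",g,robot.get_obs()["wrist_force"])
tip=g-.165*M[:,0]; print("tip exp",tip,proj(t,tip),proj(s,tip),"end",proj(s,g+.072*M[:,0]),"tip w/ +-10mm z",proj(s,tip+[0,0,.01]))
print("ring c",proj(s,c),proj(t,c))
a=proj(t,tip)[0].astype(int);b=proj(s,tip)[0].astype(int)
im=np.zeros((400,800,3),np.uint8)
print(a,b)
im[:,:400]=cv2.resize(s["color"][b[1]-30:b[1]+50,b[0]-40:b[0]+40],(400,400),interpolation=3)
im[:,400:]=cv2.resize(t["color"][a[1]-40:a[1]+40,a[0]-40:a[0]+40],(400,400),interpolation=3)
cv2.imwrite("pics/g.png",im[:,:,::-1])
E
```

```text
shift in tool axes mm [-170.2   -0.5    5.3] turn [0.002  0.0004 0.    ] pos [ 0.6244 -0.0151  0.2602] [3.1396 0.0004 1.6885]
grasp [ 0.6251 -0.0154  0.0808] [ 0.2298 -0.0128 -1.4269]
tip exp [ 0.6445 -0.1792  0.0809] [[365.1046 154.3188]] [[252.5047 157.5512]] end [[255.0657 228.6018]] tip w/ +-10mm z [[252.3092 154.8479]]
ring c [[252.4596 142.5052]] [[395.2257 151.1882]]
[365 154] [252 157]
```

View pics/g.png

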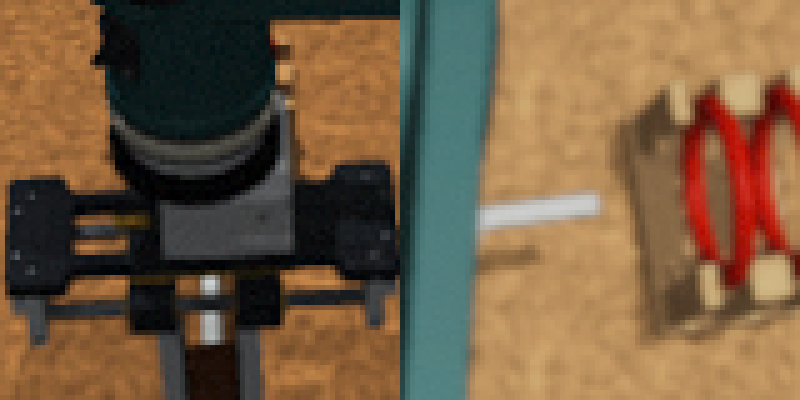

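The rod tip is at (365,155), in line with the rings. Now I thread the bar through.

Request:
step_arm --commands '[[[0, 0, 4, 0, 0, 0, 10], [-15, 0, 0, 0, 0, 0, 10], [-15, 0, 0, 0, 0, 0, 10], [-15, 0, 0, 0, 0, 0, 10], [-15, 0, 0, 0, 0, 0, 10], [-15, 0, 0, 0, 0, 0, 10], [-15, 0, 0, 0, 0, 0, 10], [0, 0, 0, 0, 0, 0, 10]]]'

```text
time: 10.45
tool_pos: [0.6347, -0.1062, 0.2548]
ee_rot: [3.142, 0.0, 1.687]
wrist_force: [-0.2, 0.9, -1.1]
width: 0.0236
finger_force: 30.0
```

```bash
python3 - <<'E'
from h import *
np.set_printoptions(precision=4,suppress=True)
yaw=.1175;ax=np.array([-np.sin(yaw),np.cos(yaw),0]);c=np.array([.651,-.2438,.075])
togo(c+ax*.065+[0,0,.183],1.6885)
t=eyes.snapshot("top")
p,r=frame(0);M=r.as_matrix();g=p+.18*M[:,2];print("grasp",g)
tip=g-.165*M[:,0]; print(proj(t,tip),robot.get_obs()["wrist_force"],robot.get_obs()["wrist_torque"])
cv2.imwrite("pics/i.png",cv2.resize(t["color"][110:190,350:450],(600,480),interpolation=3)[:,:,::-1])
E
```

```text
shift in tool axes mm [-73.6   0.2  -3.2] turn [ 0.0001  0.0002 -0.002 ] pos [ 0.6347 -0.1062  0.2548] [3.1415 0.0002 1.6865]
grasp [ 0.6346 -0.1053  0.0748]
[[407.1514 149.7036]] [-0.1249 -0.0256 -1.6388] [-0.016  -0.1113 -0.0176]
```

View pics/i.png

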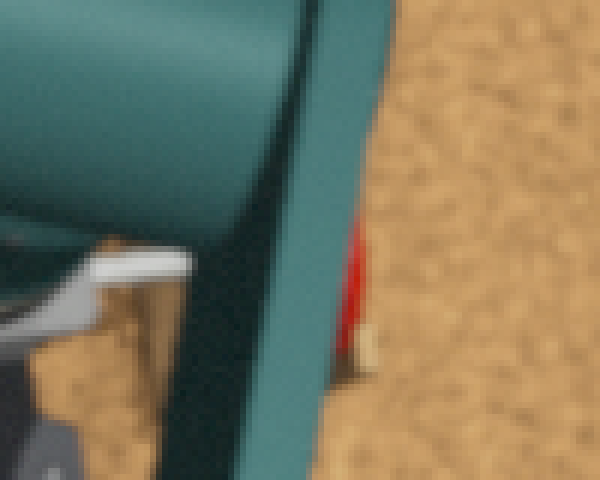

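The arm hides the rings, but there is no contact force and rod and rack are still aligned. I finish the insertion.

Request:
step_arm --commands '[[[-15, 0, 0, 0, 0, 0, 10], [-15, 0, 0, 0, 0, 0, 10], [-15, 0, 0, 0, 0, 0, 10], [-15, 0, 0, 0, 0, 0, 10], [-12, 0, 0, 0, 0, 0, 10], [0, 0, 0, 0, 0, 0, 10]]]'

```text
time: 11.25
tool_pos: [0.6431, -0.1775, 0.2548]
ee_rot: [3.142, 0.0, 1.687]
wrist_force: [-0.4, 0.0, -2.6]
width: 0.0236
finger_force: 30.0
```

```bash
python3 - <<'E'
from h import *
np.set_printoptions(precision=4,suppress=True)
o=robot.get_obs();print(o["wrist_force"],o["wrist_torque"],o["tool_pos"])
t=eyes.snapshot("top");p,r=frame(0);M=r.as_matrix();g=p+.18*M[:,2]
print(proj(t,g-.165*M[:,0]))
h=t["color"][120:180,380:460].astype(int)
cv2.imwrite("pics/j.png",cv2.resize(t["color"][110:190,370:470],(600,480),interpolation=3)[:,:,::-1])
E
```

```text
[-0.3642  0.0474 -2.64  ] [-0.0128 -0.088   0.0167] [ 0.6431 -0.1775  0.2548]
[[440.3638 145.2305]]
```

View pics/j.png

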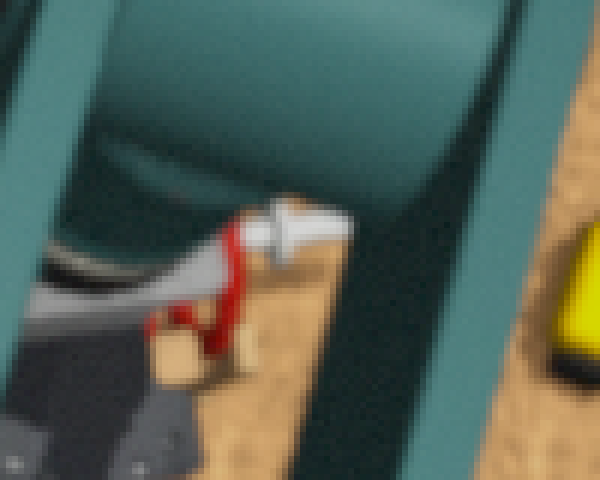

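The rod and collar, at (280,232) in the crop, have passed ring b, so both rings are threaded. I lift.

Request:
step_arm --commands '[[[0, 0, -8, 0, 0, 0, 10], [0, 0, -8, 0, 0, 0, 10], [0, 0, -8, 0, 0, 0, 10], [0, 0, -8, 0, 0, 0, 10], [0, 0, -10, 0, 0, 0, 10], [0, 0, -10, 0, 0, 0, 10], [0, 0, -15, 0, 0, 0, 10], [0, 0, -20, 0, 0, 0, 10], [0, 0, -25, 0, 0, 0, 10], [0, 0, -25, 0, 0, 0, 10], [0, 0, -20, 0, 0, 0, 10], [0, 0, -10, 0, 0, 0, 10], [0, 0, 0, 0, 0, 0, 10], [0, 0, 0, 0, 0, 0, 10], [0, 0, 0, 0, 0, 0, 10]]]'

```text
time: 13.18
tool_pos: [0.643, -0.1763, 0.4204]
ee_rot: [-3.139, -0.001, 1.688]
wrist_force: [-0.4, -0.4, -1.9]
width: 0.0239
finger_force: 30.0
```

```bash
python3 - <<'E'
from h import *
np.set_printoptions(precision=4,suppress=True)
o=robot.get_obs();print(o["wrist_force"],o["wrist_torque"],o["tool_pos"])
t=eyes.snapshot("top");s=eyes.snapshot("side");p,r=frame(0);M=r.as_matrix();g=p+.18*M[:,2]
print(proj(t,g-.165*M[:,0]),"grasp",g)
for q in("red_a_center","red_b_center"):
    for pic in(t,s): print(q,[(np.round(x["xy"],1),round(x["confidence"],2)) for x in models.tip_of(pic,q)])
for d in(.05,.08): X=g-d*M[:,0]-[0,0,.026];print(d,proj(t,X),proj(s,X))
togo([.5642,.2619,.405],1.441)
b=proj(s,g)[0].astype(int);a=proj(t,g-.1*M[:,0])[0].astype(int)
im=np.zeros((400,800,3),np.uint8)
im[:,:400]=cv2.resize(s["color"][max(b[1]-50,0):,b[0]-50:b[0]+50][:100],(400,400),interpolation=3)
im[:,400:]=cv2.resize(t["color"][a[1]-50:a[1]+50,a[0]-50:a[0]+50],(400,400),interpolation=3)
cv2.imwrite("pics/k.png",im[:,:,::-1])
E
```

```text
[-0.4429 -0.3557 -1.8842] [ 0.0185 -0.051  -0.0438] [ 0.643  -0.1763  0.4204]
[[475.5775 126.1163]] grasp [ 0.6427 -0.1762  0.2408]
red_a_center []
red_a_center [(array([248.8, 107. ]), 0.62)]
red_b_center [(array([424.9, 135. ]), 0.67)]
red_b_center [(array([252.1, 100. ]), 0.41)]
0.05 [[407.0563 137.7678]] [[249.9323 106.7534]]
0.08 [[423.4662 135.5917]] [[249.7148  99.402 ]]
shift in tool axes mm [444.4 -26.9  16.7] turn [-0.0003 -0.      0.2473] pos [ 0.643  -0.1763  0.4217] [-3.1413 -0.      1.6883]
```

View pics/k.png

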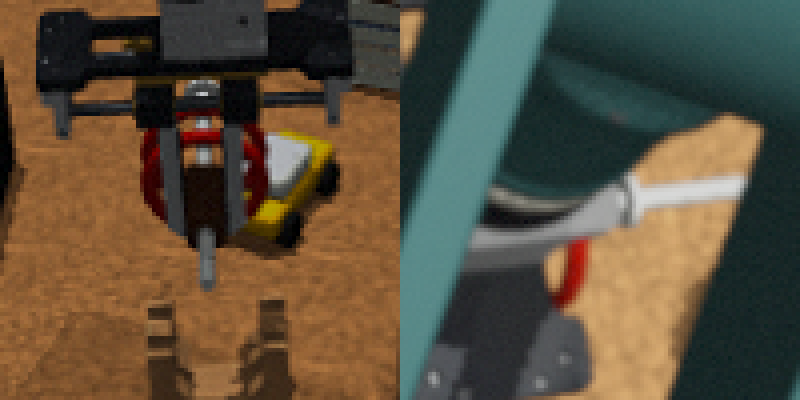

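The lifted rings hang at (249,107) and (252,100) in the side view, as predicted, and the rack is empty. I carry the bar back gently.

Request:
step_arm --commands '[[[12, -1, 0, 0, 0, 0, 10], [20, -1, 0, 0, 0, 0, 10], [28, -2, 0, 0, 0, 0.03, 10], [32, -2, 0, 0, 0, 0, 10], [32, -2, 0, 0, 0, 0, 10], [32, -2, 0, 0, 0, 0, 10], [32, -2, 0, 0, 0, 0, 10], [32, -2, 0, 0, 0, 0, 10], [32, -2, 0, 0, 0, 0, 10], [32, -2, 0, 0, 0, 0, 10], [32, -2, 0, 0, 0, 0, 10], [32, -2, 0, 0, 0, 0, 10], [28, -2, 0, 0, 0, 0, 10], [20, -2, 0, 0, 0, 0, 10], [12, 0, 0, 0, 0, 0, 10], [0, 0, 0, 0, 0, 0.06, 10], [0, 0, 0, 0, 0, 0.06, 10], [0, 0, 0, 0, 0, 0.06, 10], [0, 0, 0, 0, 0, 0.0373, 10], [0, 0, 0, 0, 0, 0, 10]]]'

```text
time: 15.98
tool_pos: [0.5797, 0.2274, 0.4219]
ee_rot: [3.141, 0.0, 1.441]
wrist_force: [0.3, 0.5, -2.0]
width: 0.0238
finger_force: 30.0
```

```bash
python3 - <<'E'
from h import *
togo([.5642,.2619,.3099],1.441)
E
```

```text
shift in tool axes mm [ 32.2 -19.9 112. ] turn [ 0.0001  0.0002 -0.0001] pos [0.5797 0.2274 0.4219] [3.14148581e+00 1.82619591e-04 1.44089698e+00]
```

Request:
step_arm --commands '[[[10, -7, 0, 0, 0, 0, 10], [12, -7, 0, 0, 0, 0, 10], [10, -6, 0, 0, 0, 0, 10], [0, 0, 0, 0, 0, 0, 10], [0, 0, 15, 0, 0, 0, 10], [0, 0, 25, 0, 0, 0, 10], [0, 0, 20, 0, 0, 0, 10], [0, 0, 12, 0, 0, 0, 10], [0, 0, 0, 0, 0, 0, 10], [0, 0, 0, 0, 0, 0, 10]]]'

```text
time: 17.23
tool_pos: [0.5643, 0.2618, 0.3507]
ee_rot: [3.14, -0.001, 1.441]
wrist_force: [0.3, -0.9, -2.5]
width: 0.0239
finger_force: 30.0
```

```bash
python3 - <<'E'
from h import *
np.set_printoptions(precision=4,suppress=True)
togo([.5642,.2619,.3099],1.441)
t=eyes.snapshot("top");s=eyes.snapshot("side");p,r=frame(0);M=r.as_matrix();g=p+.18*M[:,2]
print("tip",proj(t,g-.165*M[:,0]),proj(s,g-.165*M[:,0]))
im=np.zeros((400,800,3),np.uint8)
im[:,:400]=cv2.resize(s["color"][200:340,205:345],(400,400),interpolation=3)
im[:,400:]=cv2.resize(t["color"][150:250,140:240],(400,400),interpolation=3)
cv2.imwrite("pics/l.png",im[:,:,::-1])
E
```

```text
shift in tool axes mm [ 0.1 -0.1 40.8] turn [ 0.0014 -0.0006 -0.0002] pos [0.5643 0.2618 0.3507] [ 3.1402 -0.0006  1.4408]
tip [[225.5195 203.7171]] [[285.2621 220.0541]]
```

View pics/l.png

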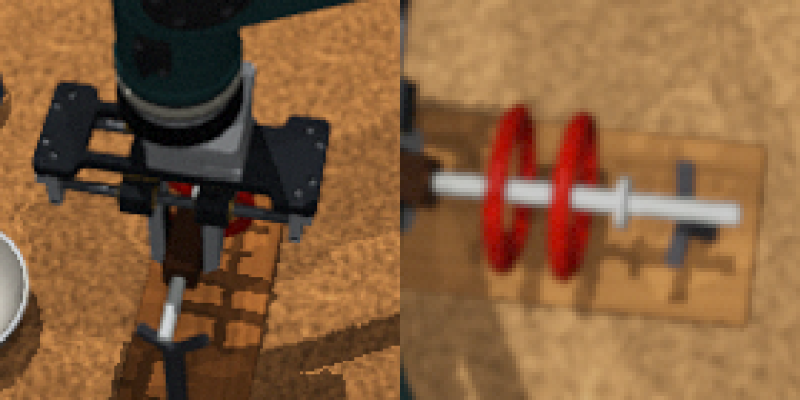

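Both rings hang between handle and collar. The tip is at (740,212) over the far fork at (685,210), and the near end is over the other fork. I lower the bar and release slowly.

Request:
step_arm --commands '[[[0, 0, 10, 0, 0, 0, 10], [0, 0, 10, 0, 0, 0, 10], [0, 0, 8, 0, 0, 0, 10], [0, 0, 6, 0, 0, 0, 10], [0, 0, 5, 0, 0, 0, 10], [0, 0, 1, 0, 0, 0, 10], [0, 0, 0, 0, 0, 0, 10], [0, 0, 0, 0, 0, 0, 10]]]'

```text
time: 18.32
tool_pos: [0.5641, 0.2619, 0.3101]
ee_rot: [3.141, -0.0, 1.441]
wrist_force: [1.1, -0.9, -2.2]
width: 0.0238
finger_force: 30.0
```

```bash
python3 - <<'E'
from h import *
togo([.5642,.2619,.3099],1.441)
o=robot.get_obs();print(o["wrist_force"],o["wrist_torque"])
E
```

```text
shift in tool axes mm [0.1 0.1 0.2] turn [ 0.0006 -0.0002 -0.0001] pos [0.5641 0.2619 0.3101] [ 3.14095580e+00 -1.50302724e-04  1.44094364e+00]
[ 1.13740786 -0.86917241 -2.20692797] [ 0.00954201 -0.26550026 -0.08572511]
```

Request:
step_arm --commands '[[[0, 0, 0.5, 0, 0, 0, 10], [0, 0, 0, 0, 0, 0, 27], [0, 0, 0, 0, 0, 0, 30], [0, 0, 0, 0, 0, 0, 40], [0, 0, 0, 0, 0, 0, 60], [0, 0, 0, 0, 0, 0, 75], [0, 0, 0, 0, 0, 0, 75], [0, 0, 0, 0, 0, 0, 75], [0, 0, -10, 0, 0, 0, 75], [0, 0, -20, 0, 0, 0, 75], [0, 0, -40, 0, 0, 0, 75], [0, 0, -40, 0, 0, 0, 75], [0, 0, -30, 0, 0, 0, 75], [0, 0, 0, 0, 0, 0, 75], [0, 0, 0, 0, 0, 0, 75], [0, 0, 0, 0, 0, 0, 75]]]'

```text
time: 20.32
tool_pos: [0.564, 0.2619, 0.4469]
ee_rot: [-3.138, 0.002, 1.441]
wrist_force: [0.8, 0.9, 0.6]
width: 0.0749
finger_force: 0.0
```

```bash
python3 - <<'E'
from h import *
np.set_printoptions(precision=4,suppress=True)
t=eyes.snapshot("top");s=eyes.snapshot("side")
a=models.tip_of(t,"bar_handle");b=models.tip_of(s,"bar_handle");print(a[:1],b[:1])
if a and b: print(tri([ray(t,a[0]["xy"]),ray(s,b[0]["xy"])]))
m=models.masks_of(t,"bar_handle")
im=np.zeros((400,800,3),np.uint8)
im[:,:400]=cv2.resize(s["color"][200:340,205:345],(400,400),interpolation=3)
im[:,400:]=cv2.resize(t["color"][135:265,105:235],(400,400),interpolation=3)
cv2.imwrite("pics/m.png",im[:,:,::-1])
E
```

```text
[{'xy': [142.3, 196.3], 'confidence': 0.81}] [{'xy': [268.5, 296.8], 'confidence': 0.62}]
(array([0.567 , 0.263 , 0.1268]), [np.float64(0.002113545880337803), np.float64(0.0021135458803376744)])
```

View pics/m.png

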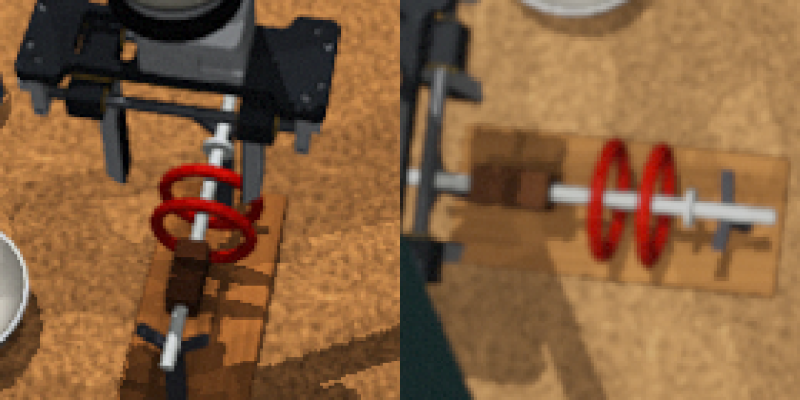

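The bar rests in both forks, its handle measured at (0.567, 0.263, 0.127). Both rings hang between handle and collar, and the gripper is clear. I let it settle briefly and hand the job in.

Request:
step_arm --commands '[[[0, 0, -20, 0, 0, 0, 75], [0, 0, 0, 0, 0, 0, 75], [0, 0, 0, 0, 0, 0, 75], [0, 0, 0, 0, 0, 0, 75], [0, 0, 0, 0, 0, 0, 75], [0, 0, 0, 0, 0, 0, 75], [0, 0, 0, 0, 0, 0, 75], [0, 0, 0, 0, 0, 0, 75]]]'

```text
time: 21.58
tool_pos: [0.564, 0.2619, 0.4694]
ee_rot: [3.142, 0.0, 1.441]
wrist_force: [-0.8, -0.0, 0.4]
width: 0.0751
finger_force: 0.0
```

```bash
python3 -c "
from bench import robot
print(robot.close_job())"
```

```text
the job is handed in; nothing more can be done
None
```

The job is handed in at 21.6 s: the bar is back in both forks of its stand with both red bangles on the rod between handle and collar, and the gripper is clear. The verdict was not reported back.

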